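# Hitch the tube carrier to the shaker's drive pin

### The arm

A 6-joint arm with a two-finger parallel gripper is mounted at the origin on the work surface. World frame = base frame: x ahead of the robot, y to its left, z up, the work surface at z = 0. Lengths are in m, angles in rad, forces in N, time in s.
With the tool pointing down it reaches from about 0.375 to 0.975 m from the base axis. Payload 3.8 kg.
Tool frame: the origin (TCP) lies midway between the tips of the shut fingers; the grasp point (between the pads) lies 19 mm behind it; x points along the fingers, z is the direction in which the jaws open and shut, and the axes are right-handed (so a half turn about x gives the same grasp; the last joint's range is limited). The gripper opens to 85 mm and grips with 20 to 120 N. Pads are 22 mm wide; open, the fingers measure 114 mm over their backs; the gripper's body (76 mm by 85 mm) begins 54 mm behind the grasp point. The pads swing forward as they close: fully open they stand 13 mm farther back than shut.
Start: joints at [1.157, 0.264, 1.604, -0, 1.274, -0.037], TCP at [0.248, 0.628, 0.231] pointing down, gripper open.
Joint ranges: [-2.63, 2.63], [-0.94, 2.18], [0.31, 2.57], [-1.31, 4.45], [0, 2.66], [-2.55, 2.55]. Speed limits (rad/s): [2.57, 2.57, 3.14, 3.14, 3.14, 3.14].

### API

Orientations are given as a rotation vector (axis times angle).
In Python, from workcell import * gives the robot as it stands. The module is installed in compiled form; this text tells all that it offers.
- The arm moves only by the tool carry_out, never from a script. Its arguments are lists of equal length, an entry for each row: "offset": the shift along the tool's x, y, z in cm, a list of three; "delta_rot": the turn, a rotation vector about the tool's x, y, z in degrees, a list of three. A call has exactly 5 rows; each row shifts and turns the commanded pose from where the row before left it, along the tool's axes as they then stand; what a row does not reach is not made up. A row lasts 1/12 s, in which the tool goes at most 41.7 mm and 7.16 degrees, less where a joint would pass 70% of its speed; a pose out of reach is approached as far as the arm can. A call is refused whole if a number of a shift passes 4.17 or a number of a turn 7.16, either way. A call with a gripper value outside its range is refused whole. "fingers" is the opening, from -1 (shut) to 1 (fully open), set as the call begins (left out, the last holds). The fingers move at their own pace and stop on an object; "newtons" is the grip in N (left out, the last holds). Time passes only in rows, so rows that do not move let the fingers close, or fill a call up. It gives the time, the measured TCP pose, the force and the opening at its end, in the units of the state.
- read_state(): the state, without advancing time (a new reading comes with each control period).
- read_camera(name): name is "scene" or "top"; returns (picture, depth): 480x640x3 uint8, red, green, blue; 480x640 float32, m along the optical axis (not along the pixel's ray), 0 where there is no reading.
- get_calibration(name): a dict with "fx", "fy", "cx", "cy" (pixels), "R" (3x3) and "t" (3): a world point X has camera coordinates R X + t. Camera axes: x right, y down, z forward; pixel columns grow to the right and rows downward; lengths in m; the calibration is good to about 2 mm. A picture is of the moment at which its call begins. get_calibration takes no time and is no camera call.
- finish_job(): hands the job in, once; it reports no verdict.
The state is a dict: "time": time; "q": joint angles; "joint_vel": joint speeds; "joint_torque": joint torques, N m; "tool_pos": TCP position; "tcp_rot": TCP orientation; "wrist_force": force on the tool from outside, world axes, zero at the start; "torque": the same for the moment, N m; "width": opening from 0.0 (shut) to 1.0 (fully open).
Only numpy, scipy, OpenCV 4.12 (cv2) and the standard library are available. Lean on these libraries where they do the work, as an engineer would, in place of code of your own. Each camera call takes 0.05 s, during which the arm holds its last target. There are 200 camera calls.

### The job

Set the tube carrier that has the latched hook down on the shaker's deck, and push its hook forward onto the headed drive pin until the pin is in the throat and the sprung latch has flipped shut behind it; leave it standing on the deck. Keep the tubes upright on the way, and leave the other carrier, the one with the closed ring, where it stands.

Things in the scene. Friction and masses are not known exactly. Their poses are not given: they have to be found in the camera images.
- carrier: Loose carrier to hitch, 0.45 kg: 12 white-capped tubes on a floor 90 (x) by 76 (y) mm. Origin: centre of underside, z up, x forward out through the hook. Flat grip bar along y over the middle (x = 0): 10 mm thick in x, 66 mm clear between its posts, 77 to 95 mm up; tubes end at 56 mm. Dark steel hook ahead, 5 to 21 mm up: throat y -25 to 25, back wall x = 65; flared lead-ins end at x = 160, y = +-42 mm.
- latch (a joint): Brass sprung latch, 40 mm long, across the hook's mouth (x = 123, clear from y -19 to 18 mm in the carrier's frame), on an upright pivot at y = 22. 0 = shut; up to 1.5 rad = swung into the throat. Opens inwards only, springs shut; the pin needs 1 to 8 N to push it in. It snaps shut behind the pin once the pin's axis is at carrier x of about 76 mm or less (71 = against the back wall).
- drive_pin (a point): Foot of the fixed shaker's upright dark steel drive pin, on its axis at the deck's top face (40 mm above the bench). Pin: 12 mm diameter, 36 mm high under a flat head 56 mm wide (too wide for the throat from above), 6 mm thick. The low white shaker's bare deck spans x -190 to 80, y -75 to 75 mm in this frame; z up, x = the direction in which to push the hook.
- eye_carrier: The other loose carrier, not to be moved: same floor, tubes and grip bar, but in front a closed dark steel ring, 62 mm outside diameter, in place of the open hook with the latch. Origin: centre of its underside, z up, x axis out through the ring, which ends at x = 123 mm.
There are look-alikes about, which are no part of the job. What is shaped like the carrier but orange or purple is not meant.

How it is judged:
By the outcome, as a careful person would: the job done as asked, in the order asked, and still so for the second after the job is handed in, with the robot touching nothing.
It also fails if it takes over 40 s, if anything falls off the work surface, if the arm or the gripper's body presses on something with over 40 N, if the wrist force passes 120 N, or if a joint passes its speed limit or range.

## Working session

There is one attempt and no reset: what is moved stays moved. The work goes in short steps, Python scripts to look and compute and a tool call to move; the robot and the scene stay as the last step left them, time stands still between calls to the robot, and variables do not carry over. Pictures are saved under pics/ and viewed, about 8 in all and at most 12, crops included, and the job is handed in when it is done.

Besides the shell and the picture viewer there is one more tool, called after ">>>" by a JSON object that holds its "method" and its "body", one argument or row to a line. carry_out: Moves the arm, as the interface text tells. Its arguments: {"type":"object","properties":{"offset":{"type":"array"},"delta_rot":{"type":"array"},"fingers":{"type":"number"},"newtons":{"type":"number"}},"required":["offset","delta_rot"]}

```bash
mkdir -p pics; python3 - <<'E'
from workcell import *
import cv2,numpy as np
for n in("top","scene"):
    p,d=read_camera(n);np.savez(f"pics/{n}0.npz",p=p,d=d)
    cv2.imwrite(f"pics/{n}0.png",p[:,:,::-1])
    c=get_calibration(n);print(n,{k:np.round(v,4).tolist() for k,v in c.items()},(d>0).mean())
s=read_state();print(s)
E
```

```text
top {'fx': 484.7833, 'fy': 484.7833, 'cx': 317.5456, 'cy': 239.6766, 'R': [[-0.0039, -0.9999, -0.0135], [-0.9862, 0.0061, -0.1656], [0.1657, 0.0127, -0.9861]], 't': [-0.0884, 0.493, 1.0899]} 0.99578125
scene {'fx': 595.08, 'fy': 595.08, 'cx': 314.9118, 'cy': 239.7465, 'R': [[0.4257, 0.9049, -0.0052], [0.6293, -0.3002, -0.7169], [-0.6502, 0.3019, -0.6972]], 't': [-0.1235, -0.2913, 1.9434]} 0.99244140625
{'time': 0.1, 'q': array([ 1.15708634e+00,  2.64695576e-01,  1.60524575e+00, -9.01024234e-06,
        1.27371724e+00, -3.68946543e-02]), 'joint_vel': array([ 0.00031391, -0.00116255, -0.00367572, -0.00071085, -0.00200717,
       -0.00128098]), 'joint_torque': array([ 5.92632041e-04, -5.16712689e+01, -3.68587017e+01,  4.17029150e-05,
        6.24425506e-03,  2.00675930e-05]), 'tool_pos': array([0.24810552, 0.62702878, 0.23007008]), 'tcp_rot': array([-0.92845396,  1.36601558,  0.92663099]), 'wrist_force': array([ 0.53621127, -0.17484197, -0.35609155]), 'torque': array([0.00417096, 0.01848931, 0.00344127]), 'width': 1.0037301191610408}
```

View pics/top0.png

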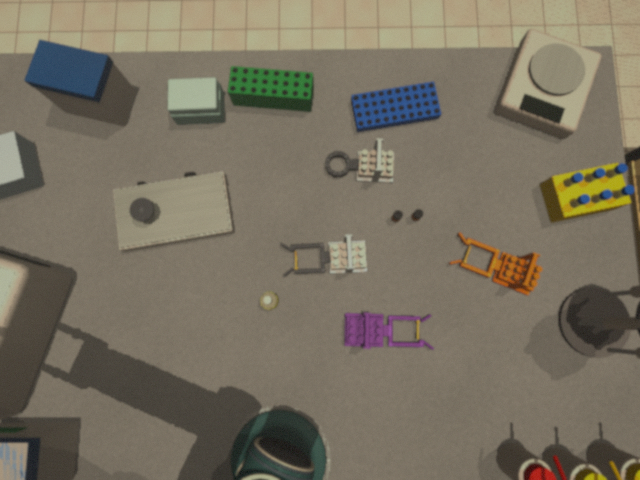

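View pics/scene0.png

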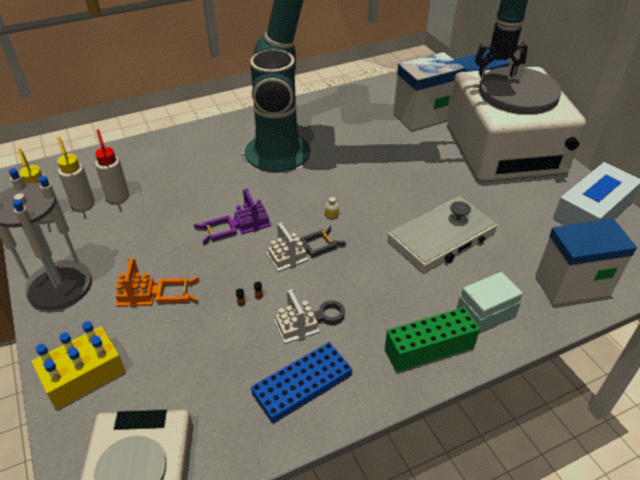

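Top view: the hook carrier is at about (348,257) with its hook to the left and its brass latch at (296,260). The eye carrier is at (375,165). The shaker is at (173,210) with its pin at (142,210). The vial at (268,300) is clear of the path. The scene view agrees. Next I measure.

```bash
cat > h.py <<'E'
from workcell import *
import cv2,numpy as np
from scipy.spatial.transform import Rotation as Ro
def cloud(n,p,d):
    c=get_calibration(n);v,u=np.mgrid[:480,:640]
    X=np.dstack([(u-c["cx"])/c["fx"]*d,(v-c["cy"])/c["fy"]*d,d])
    W=(X-c["t"])@c["R"]; W[d==0]=np.nan
    return W
def rect(P):  # min-area rectangle of xy points, mm, with the long axis' angle
    (c,s,a)=cv2.minAreaRect((P[:,:2]*1000).astype(np.float32))
    if s[0]<s[1]: a+=90;s=s[::-1]
    return np.round(c,1),np.round(s,1),round((a+90)%180-90,2)
def box(shape,u0,v0,u1,v1):
    m=np.zeros(shape,bool);m[v0:v1,u0:u1]=1;return m
E
python3 - <<'E'
from h import *
B={"top":dict(shaker=(105,165,240,255),pin=(120,190,165,230),car=(275,225,375,285)),
   "scene":dict(shaker=(380,190,505,275),pin=(440,195,480,230),car=(255,215,350,275))}
for n in B:
    z=np.load(f"pics/{n}0.npz");p,d=z["p"].astype(int),z["d"];W=cloud(n,p,d)
    hsv=cv2.cvtColor(z["p"],cv2.COLOR_RGB2HSV);Z=W[...,2]
    print(n,"bench z",np.nanmedian(Z[box(d.shape,250,300,260,310)]) )
    b=lambda k:box(d.shape,*B[n][k])
    m=b("shaker")&(abs(Z-.04)<.006);print("deck",rect(W[m]),np.median(Z[m]),m.sum())
    m=b("pin")&(Z>.07);print("head",rect(W[m]),np.median(W[m],0),m.sum())
    m=b("car")&(Z>.083)&(Z<.12);print("bar",rect(W[m]),W[m].mean(0),Z[m].max(),m.sum())
    m=b("car")&(Z>.01)&(Z<.07)&(p.min(2)>110);print("tubes",rect(W[m]),m.sum())
    m=b("car")&(Z>.009)&(Z<.03)&(p.max(2)<95);print("hook",rect(W[m]),W[m].min(0),W[m].max(0),m.sum())
    m=b("car")&(hsv[...,1]>110)&(p.max(2)>110);print("latch",rect(W[m]),m.sum())
s=read_state();print(Ro.from_rotvec(s["tcp_rot"]).as_matrix().round(3))
a=cv2.imread("pics/top0.png")[150:310,100:400];b=cv2.imread("pics/scene0.png")[190:350,230:510]
cv2.imwrite("pics/crop.png",np.vstack([cv2.resize(a,(560,299)),cv2.resize(b,(560,301),interpolation=cv2.INTER_CUBIC)]))
E
```

```text
top bench z 0.0007762384211013961
deck (array([573.7, 256.4]), array([269.5, 160.9]), -80.5) 0.040729437636672194 6292
head (array([559.2, 310.4]), array([55. , 54.9]), -13.01) [0.55872723 0.3097875  0.0831287 ] 468
bar (array([ 457.4, -160.9]), array([76.1, 13.5]), 2.62) [ 0.45731979 -0.16079293  0.0952405 ] 0.1008508732726822 175
tubes (array([ 456.9, -161.4]), array([88.1, 74.2]), -86.98) 832
hook (array([452.9, -86.2]), array([161.5,  74.3]), -87.17) [ 0.41211502 -0.16861005  0.00903866] [ 0.49166264 -0.00377017  0.02849993] 463
latch (array([447.7, -36.6]), array([43.2,  8.7]), 4.07) 44
scene bench z -0.002016745152543758
deck (array([577.6, 252.1]), array([270. , 160.2]), -80.95) 0.03785288472866429 3049
head (array([560.8, 308.3]), array([58.7, 53.8]), -40.81) [0.56358093 0.3059338  0.07908292] 245
bar (array([ 457.3, -163.1]), array([81. , 15.2]), 1.74) [ 0.46068796 -0.16416311  0.09144888] 0.09899180838382368 128
tubes (array([ 455.3, -159.5]), array([99.1, 80. ]), -85.14) 322
hook (array([ 421.7, -106.1]), array([233.2, 185.6]), 75.13) [ 0.30527271 -0.20618356  0.00906169] [0.50056406 0.02727509 0.02974955] 552
latch (array([ 380.5, -102.1]), array([214.8,  36.4]), 44.82) 52
[[-0.001 -0.93   0.368]
 [-0.002  0.368  0.93 ]
 [-1.     0.    -0.002]]
```

View pics/crop.png

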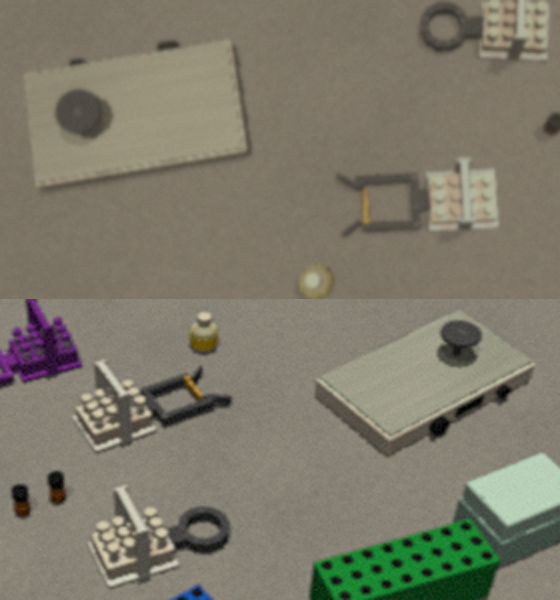

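The crop confirms the identities: open hook with brass latch at (365,205) in the upper panel. Its pose from the top view is (457,-161) mm, yaw about 92.9°. The deck rectangle is contaminated by two knobs on the far side, so I'll refine it later. Moving above the grip bar.

>>> {"method": "carry_out", "body": {
  "offset": [
    [-1,0,0],
    [-1,0,0],
    [-1,0,0],
    [-1,0,0],
    [-1,0,0]
  ],
  "delta_rot": [
    [-4.9,0,0],
    [-4.9,0,0],
    [-4.9,0,0],
    [-4.9,0,0],
    [-4.9,0,0]
  ],
  "fingers": 1
}}

```text
time: 0.52
tool_pos: [0.2482, 0.6273, 0.2809]
tcp_rot: [-1.25, 1.184, 1.249]
wrist_force: [-0.2, 0.1, -0.4]
width: 0.999
```

>>> {"method": "carry_out", "body": {
  "offset": [
    [0,-0.845,-3.99],
    [0,-0.845,-3.99],
    [0,-0.845,-3.99],
    [0,-0.845,-3.99],
    [0,-0.845,-3.99]
  ],
  "delta_rot": [
    [0,0,0],
    [0,0,0],
    [0,0,0],
    [0,0,0],
    [0,0,0]
  ]
}}

```text
time: 0.93
tool_pos: [0.3005, 0.4285, 0.2805]
tcp_rot: [-1.248, 1.186, 1.247]
wrist_force: [1.2, -0.6, 0.3]
width: 1.002
```

>>> {"method": "carry_out", "body": {
  "offset": [
    [0,-0.845,-3.99],
    [0,-0.845,-3.99],
    [0,-0.845,-3.99],
    [0,-0.845,-3.99],
    [0,-0.845,-3.99]
  ],
  "delta_rot": [
    [0,0,0],
    [0,0,0],
    [0,0,0],
    [0,0,0],
    [0,0,0]
  ]
}}

```text
time: 1.35
tool_pos: [0.3527, 0.2315, 0.2809]
tcp_rot: [-1.247, 1.185, 1.247]
wrist_force: [1.3, -0.9, 0.4]
width: 1.001
```

>>> {"method": "carry_out", "body": {
  "offset": [
    [0,-0.845,-3.99],
    [0,-0.845,-3.99],
    [0,-0.845,-3.99],
    [0,-0.845,-3.99],
    [0,-0.845,-3.99]
  ],
  "delta_rot": [
    [0,0,0],
    [0,0,0],
    [0,0,0],
    [0,0,0],
    [0,0,0]
  ]
}}

```text
time: 1.77
tool_pos: [0.405, 0.0344, 0.2811]
tcp_rot: [-1.247, 1.184, 1.246]
wrist_force: [1.6, 0.5, 0.2]
width: 0.998
```

>>> {"method": "carry_out", "body": {
  "offset": [
    [0,-0.845,-3.99],
    [0,-0.845,-3.99],
    [0,-0.845,-3.99],
    [0,-0.845,-3.99],
    [0,-0.845,-3.99]
  ],
  "delta_rot": [
    [0,0,0],
    [0,0,0],
    [0,0,0],
    [0,0,0],
    [0,0,0]
  ]
}}

```text
time: 2.18
tool_pos: [0.4573, -0.1628, 0.281]
tcp_rot: [-1.246, 1.185, 1.246]
wrist_force: [0.7, 0.4, -0.5]
width: 0.999
```

>>> {"method": "carry_out", "body": {
  "offset": [
    [0,0,0],
    [0,0,0],
    [0,0,0],
    [0,0,0],
    [0,0,0]
  ],
  "delta_rot": [
    [0,0,0],
    [0,0,0],
    [0,0,0],
    [0,0,0],
    [0,0,0]
  ]
}}

```text
time: 2.6
tool_pos: [0.4574, -0.1593, 0.2812]
tcp_rot: [-1.248, 1.184, 1.248]
wrist_force: [-0.4, 0.2, -0.1]
width: 1.003
```

>>> {"method": "carry_out", "body": {
  "offset": [
    [3.4,0,-0.2],
    [3.4,0,0],
    [3.4,0,0],
    [3.4,0,0],
    [3.4,0,0]
  ],
  "delta_rot": [
    [0,0,0],
    [0,0,0],
    [0,0,0],
    [0,0,0],
    [0,0,0]
  ]
}}

```text
time: 3.02
tool_pos: [0.4579, -0.1613, 0.1105]
tcp_rot: [-1.249, 1.183, 1.247]
wrist_force: [-0.2, -0.7, 0.7]
width: 0.999
```

>>> {"method": "carry_out", "body": {
  "offset": [
    [1.4,0,0],
    [1.2,0,0],
    [1,0,0],
    [0.8,0,0],
    [0,0,0]
  ],
  "delta_rot": [
    [0,0,0],
    [0,0,0],
    [0,0,0],
    [0,0,0],
    [0,0,0]
  ]
}}

```text
time: 3.43
tool_pos: [0.4569, -0.1616, 0.0661]
tcp_rot: [-1.246, 1.185, 1.249]
wrist_force: [-0.2, 0.0, -0.3]
width: 1.002
```

>>> {"method": "carry_out", "body": {
  "offset": [
    [0,0,0],
    [0,0,0],
    [0,0,0],
    [0,0,0],
    [0,0,0]
  ],
  "delta_rot": [
    [0,0,0],
    [0,0,0],
    [0,0,0],
    [0,0,0],
    [0,0,0]
  ],
  "fingers": -1,
  "newtons": 60
}}

```text
time: 3.85
tool_pos: [0.4583, -0.163, 0.068]
tcp_rot: [-1.247, 1.184, 1.245]
wrist_force: [-0.8, 0.7, 0.2]
width: 0.3
```

>>> {"method": "carry_out", "body": {
  "offset": [
    [0,0,0],
    [0,0,0],
    [0,0,0],
    [0,0,0],
    [0,0,0]
  ],
  "delta_rot": [
    [0,0,0],
    [0,0,0],
    [0,0,0],
    [0,0,0],
    [0,0,0]
  ]
}}

```text
time: 4.27
tool_pos: [0.4578, -0.1626, 0.0675]
tcp_rot: [-1.246, 1.185, 1.247]
wrist_force: [-0.5, 2.3, 2.4]
width: 0.105
```

>>> {"method": "carry_out", "body": {
  "offset": [
    [-0.5,0,0],
    [-1.5,0,0],
    [-2,0,0],
    [-2,0,0],
    [-1,0,0]
  ],
  "delta_rot": [
    [0,0,0],
    [0,0,0],
    [0,0,0],
    [0,0,0],
    [0,0,0]
  ]
}}

```text
time: 4.68
tool_pos: [0.4582, -0.1632, 0.1387]
tcp_rot: [-1.248, 1.185, 1.245]
wrist_force: [1.0, -0.0, -4.0]
width: 0.105
```

```bash
python3 - <<'E'
from h import *
z=np.load("pics/top0.npz");W=cloud("top",z["p"],z["d"]);Z=W[...,2]
m=box(Z.shape,105,165,240,255)&(abs(Z-.0407)<.005)&(z["p"].max(2)>95)
m=cv2.morphologyEx(m.astype(np.uint8),cv2.MORPH_CLOSE,np.ones((3,3)));m=cv2.morphologyEx(m,cv2.MORPH_OPEN,np.ones((11,11)))>0
print("deck",rect(W[m]))
P=W[m][:,:2]*1000
for a in (97,98,99,100,101):
    c,s=np.cos(np.radians(a)),np.sin(np.radians(a));R=(P-[559.2,310.4])@np.array([[c,-s],[s,c]])
    y=R[:,1];g=[ (np.percentile(y[(R[:,0]>l)&(R[:,0]<l+25)],[1,99])).round(1).tolist() for l in range(-180,60,40)]
    print(a,g,np.percentile(R[:,0],[.5,99.5]).round(1))
p,d=read_camera("top");W=cloud("top",p,d);Z=W[...,2]
b=box(Z.shape,230,200,420,320)
for k,q in (("tubes",b&(p.min(2)>110)&(Z>.06)),("latch",b&(cv2.cvtColor(p,cv2.COLOR_RGB2HSV)[...,1]>110)&(p.max(2)>110)&(Z>.06)),("hook",b&(Z>.06)&(Z<.11)&(p.max(2)<90))):
    print(k,rect(W[q]),W[q].mean(0),q.sum())
print(read_state())
cv2.imwrite("pics/t1.png",cv2.resize(p[150:330,100:420,::-1],(800,450)))
E
```

```text
deck (array([567.7, 255.2]), array([261.9, 148.7]), -80.53)
97 [[-78.2, 65.3], [-76.7, 67.3], [-76.0, 68.9], [-72.2, 68.7], [-71.3, 72.8], [-69.8, 74.6]] [nan nan]
98 [[-75.3, 68.2], [-74.5, 69.6], [-73.5, 70.5], [-71.2, 69.5], [-71.2, 72.8], [-70.1, 73.9]] [nan nan]
99 [[-72.6, 71.2], [-72.2, 71.9], [-72.0, 71.7], [-70.8, 70.4], [-71.1, 73.0], [-71.0, 73.3]] [nan nan]
100 [[-69.8, 74.2], [-70.0, 74.0], [-70.0, 73.5], [-70.1, 71.2], [-72.4, 73.1], [-71.6, 72.6]] [nan nan]
101 [[-66.9, 77.2], [-67.8, 76.2], [-68.5, 74.8], [-69.4, 72.0], [-72.8, 73.3], [-73.3, 72.0]] [nan nan]
tubes (array([377.5, -84.9]), array([233.8, 140.7]), -89.57) [ 0.38618531 -0.12627438  0.38992469] 783
latch (array([425.4, -51.4]), array([89.4,  9.4]), 19.46) [ 0.45332605 -0.0414483   0.12208649] 30
hook (array([452.2, -98.5]), array([181.5,  72.7]), -86.81) [ 0.44767151 -0.08853238  0.09299922] 325
{'time': 4.7333, 'q': array([-3.93025294e-01, -1.77555210e-02,  2.09466292e+00, -4.98563311e-04,
        1.06014213e+00, -2.01451216e+00]), 'joint_vel': array([-0.00071889,  0.02211966,  0.01014218,  0.00302145, -0.07244315,
       -0.00038016]), 'joint_torque': array([-1.06262800e-01, -3.04802155e+01, -3.10676694e+01, -3.18012410e-02,
        6.29388392e-01, -1.64842996e-02]), 'tool_pos': array([ 0.45937439, -0.1636632 ,  0.14031626]), 'tcp_rot': array([-1.25015534,  1.18340483,  1.24259536]), 'wrist_force': array([ 1.45274941, -0.49377864, -2.50146861]), 'torque': array([-0.17774788, -0.24082581, -0.03473955]), 'width': 0.10771059614075408}
```

View pics/t1.png

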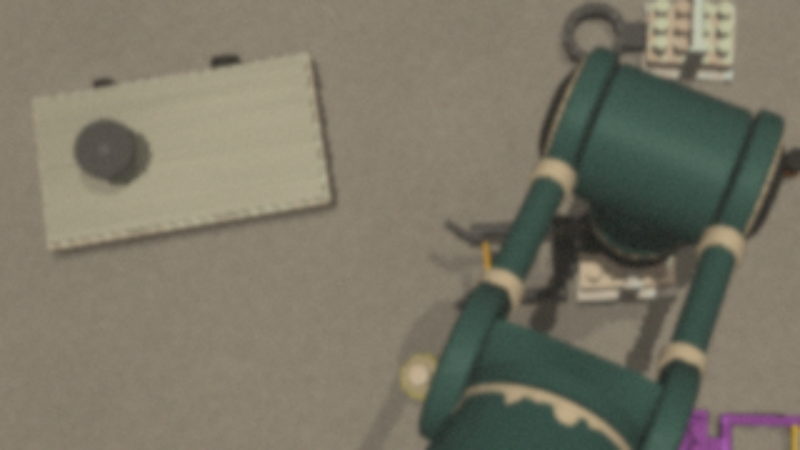

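The carrier is held, lifted and level, with its hook visible at (490,230) to (480,300). The deck yaw is about 99.4°. Next I turn 6.5° and go to a spot behind the deck.

>>> {"method": "carry_out", "body": {
  "offset": [
    [0,0,0],
    [0,0,0],
    [0,0,0],
    [0,0,0],
    [0,0,0]
  ],
  "delta_rot": [
    [-1.3,0,0],
    [-1.3,0,0],
    [-1.3,0,0],
    [-1.3,0,0],
    [-1.3,0,0]
  ]
}}

```text
time: 5.15
tool_pos: [0.4569, -0.1624, 0.136]
tcp_rot: [-1.329, 1.127, 1.333]
wrist_force: [0.3, -0.3, -5.3]
width: 0.107
```

>>> {"method": "carry_out", "body": {
  "offset": [
    [0,-0.6,0.8],
    [0,-1.2,1.65],
    [0,-1.3,1.8],
    [0,-1.3,1.8],
    [0,-1.3,1.8]
  ],
  "delta_rot": [
    [0,0,0],
    [0,0,0],
    [0,0,0],
    [0,0,0],
    [0,0,0]
  ]
}}

```text
time: 5.57
tool_pos: [0.5016, -0.0745, 0.137]
tcp_rot: [-1.328, 1.127, 1.329]
wrist_force: [1.1, -0.0, -5.0]
width: 0.098
```

>>> {"method": "carry_out", "body": {
  "offset": [
    [0,-1.3,1.8],
    [0,-1.3,1.8],
    [0,-1.3,1.8],
    [0,-1.3,1.8],
    [0,-1.3,1.8]
  ],
  "delta_rot": [
    [0,0,0],
    [0,0,0],
    [0,0,0],
    [0,0,0],
    [0,0,0]
  ]
}}

```text
time: 5.98
tool_pos: [0.5509, 0.0253, 0.1369]
tcp_rot: [-1.329, 1.127, 1.33]
wrist_force: [0.5, -1.1, -5.8]
width: 0.101
```

>>> {"method": "carry_out", "body": {
  "offset": [
    [0,-1.3,1.8],
    [0,-1.3,1.8],
    [0,-1.3,1.8],
    [0,-1.0,1.4],
    [0,-0.6,0.8]
  ],
  "delta_rot": [
    [0,0,0],
    [0,0,0],
    [0,0,0],
    [0,0,0],
    [0,0,0]
  ]
}}

```text
time: 6.4
tool_pos: [0.5931, 0.1099, 0.137]
tcp_rot: [-1.33, 1.126, 1.331]
wrist_force: [0.1, -0.2, -4.5]
width: 0.101
```

>>> {"method": "carry_out", "body": {
  "offset": [
    [0,0,0],
    [0,0,0],
    [0,0,0],
    [0,0,0],
    [0,0,0]
  ],
  "delta_rot": [
    [0,0,0],
    [0,0,0],
    [0,0,0],
    [0,0,0],
    [0,0,0]
  ]
}}

```text
time: 6.82
tool_pos: [0.5919, 0.1064, 0.1372]
tcp_rot: [-1.328, 1.128, 1.329]
wrist_force: [-0.9, -0.0, -5.3]
width: 0.107
```

```bash
python3 - <<'E'
from h import *
for n,(u0,v0,u1,v1) in {"top":(90,140,330,300),"scene":(290,100,530,290)}.items():
    p,d=read_camera(n);np.savez(f"pics/{n}2.npz",p=p,d=d)
    cv2.imwrite(f"pics/{n}2.png",cv2.resize(p[v0:v1,u0:u1,::-1],None,fx=2.5,fy=2.5))
a,b=cv2.imread("pics/top2.png"),cv2.imread("pics/scene2.png")
cv2.imwrite("pics/both2.png",cv2.resize(np.vstack([a,b]),(412,600)))
E
```

```text
(no output)
```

View pics/both2.png

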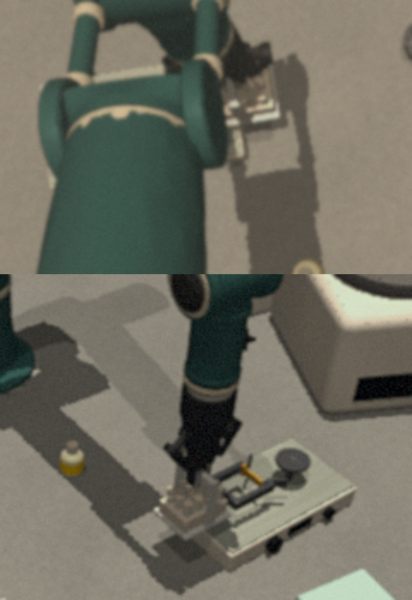

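Scene panel: the carrier is held with its hook, brass latch at (252,472), pointing at the pin head at (293,462). The top view is blocked by the arm, so I measure from the scene view.

```bash
cat >> h.py <<'E'
def topin(P,pin=(561.5,307.5),a=99.4):
    c,s=np.cos(np.radians(a)),np.sin(np.radians(a))
    return np.c_[(P[:,:2]*1000-pin)@np.array([[c,-s],[s,c]]),P[:,2]*1000]
def latch(p,d):
    W=cloud("scene",p,d);h=cv2.cvtColor(p,cv2.COLOR_RGB2HSV)
    m=box(d.shape,375,180,500,275)&(h[...,1]>120)&(h[...,0]<28)&(p.max(2)>90);return m,topin(W[m])
E
python3 - <<'E'
from h import *
z=np.load("pics/scene2.npz");p,d=z["p"],z["d"]
m,L=latch(p,d);print("latch",L.mean(0).round(1),L.min(0).round(1),L.max(0).round(1),m.sum())
W=cloud("scene",p,d);Q=topin(W.reshape(-1,3)).reshape(W.shape)
dk=(p.max(2)<80)&box(d.shape,375,180,520,275)
hk=dk&(Q[...,2]>68)&(Q[...,2]<105)&(Q[...,0]>-145)&(Q[...,0]<-36)
H=Q[hk]
for l in range(-145,-36,12):
    g=H[(H[:,0]>=l)&(H[:,0]<l+12)]
    if len(g):
        for nm,k in(("far",g[:,1]>-5),("near",g[:,1]<=-5)):
            if k.any():print(l,nm,len(g[k]),np.percentile(g[k],[5,50,95],0).round(0)[:,1:].tolist())
hd=dk&(Q[...,2]>72)&(np.hypot(Q[...,0],Q[...,1])<34);print("head",cv2.minEnclosingCircle(Q[hd][:,:2].astype(np.float32)),np.median(Q[hd],0))
fl=box(d.shape,375,215,420,262)&(p.min(2)>120);print(np.median(Q[fl],0))
E
```

```text
latch [-82.3   7.4  87.4] [-86.9 -16.   82.3] [-73.9  28.7  94.1] 37
-145 far 5 [[4.0, 84.0], [26.0, 92.0], [31.0, 93.0]]
-145 near 16 [[-33.0, 77.0], [-31.0, 86.0], [-9.0, 90.0]]
-133 far 16 [[26.0, 76.0], [30.0, 87.0], [35.0, 91.0]]
-133 near 19 [[-33.0, 74.0], [-30.0, 84.0], [-27.0, 91.0]]
-121 far 20 [[26.0, 77.0], [29.0, 86.0], [33.0, 92.0]]
-121 near 15 [[-32.0, 72.0], [-30.0, 84.0], [-28.0, 90.0]]
-109 far 18 [[27.0, 75.0], [29.0, 85.0], [33.0, 90.0]]
-109 near 16 [[-33.0, 76.0], [-31.0, 82.0], [-29.0, 90.0]]
-97 far 22 [[18.0, 75.0], [29.0, 85.0], [32.0, 91.0]]
-97 near 20 [[-33.0, 74.0], [-30.0, 84.0], [-27.0, 91.0]]
-85 far 12 [[6.0, 75.0], [25.0, 80.0], [35.0, 88.0]]
-85 near 28 [[-33.0, 76.0], [-29.0, 86.0], [-19.0, 91.0]]
-73 far 7 [[26.0, 81.0], [30.0, 88.0], [33.0, 90.0]]
-73 near 13 [[-31.0, 76.0], [-29.0, 87.0], [-22.0, 91.0]]
-61 far 4 [[32.0, 77.0], [35.0, 86.0], [37.0, 88.0]]
-61 near 27 [[-37.0, 74.0], [-31.0, 84.0], [-26.0, 88.0]]
-49 near 5 [[-37.0, 73.0], [-34.0, 86.0], [-33.0, 89.0]]
head ((-0.4008801579475403, -2.7585389614105225), 26.223726272583008) [-4.69911397 -4.9351448  78.89290124]
[-205.21628076   84.77314189   -2.12520372]
```

The hook is level and centred within 1 mm or so, and its origin is at x ≈ -205 as planned. I lower it to about 8 mm above the deck, then go forward until the pin is between the lead-ins.

>>> {"method": "carry_out", "body": {
  "offset": [
    [0.5,0,0],
    [0.6,0,0],
    [0.6,0,0],
    [0.4,0,0],
    [0,0,0]
  ],
  "delta_rot": [
    [0,0,0],
    [0,0,0],
    [0,0,0],
    [0,0,0],
    [0,0,0]
  ]
}}

```text
time: 7.33
tool_pos: [0.591, 0.1072, 0.1143]
tcp_rot: [-1.328, 1.13, 1.332]
wrist_force: [0.2, 0.4, -4.8]
width: 0.105
```

>>> {"method": "carry_out", "body": {
  "offset": [
    [0,0,0.8],
    [0,0,1.6],
    [0,0,1.8],
    [0,0,1.5],
    [0,0,0.7]
  ],
  "delta_rot": [
    [0,0,0],
    [0,0,0],
    [0,0,0],
    [0,0,0],
    [0,0,0]
  ]
}}

```text
time: 7.75
tool_pos: [0.5817, 0.1729, 0.1166]
tcp_rot: [-1.33, 1.125, 1.33]
wrist_force: [0.6, 0.5, -4.7]
width: 0.1
```

>>> {"method": "carry_out", "body": {
  "offset": [
    [0.3,0,0],
    [0.2,0,0],
    [0.1,0,0],
    [0,0,0],
    [0,0,0]
  ],
  "delta_rot": [
    [0,0,0],
    [0,0,0],
    [0,0,0],
    [0,0,0],
    [0,0,0]
  ]
}}

```text
time: 8.17
tool_pos: [0.5819, 0.1698, 0.11]
tcp_rot: [-1.329, 1.128, 1.329]
wrist_force: [-0.1, 0.1, -5.3]
width: 0.104
```

```bash
python3 - <<'E'
from h import *
p,d=read_camera("scene");m,L=latch(p,d);print("latch",L.mean(0).round(1),L.min(0).round(1),L.max(0).round(1),m.sum())
s=read_state();print(s["tool_pos"],s["wrist_force"],topin(s["tool_pos"][None],(559.7,309)))
cv2.imwrite("pics/s3.png",cv2.resize(p[130:290,340:520,::-1],(675,600)))
E
```

```text
latch [-17.2  24.   62.2] [-24.9  16.9  56.8] [-9.3 30.  67.6] 9
[0.58203176 0.16987397 0.11016823] [ 0.29454511 -0.12769575 -5.66494275] [[-140.90522087    0.69099713  110.16823398]]
```

View pics/s3.png

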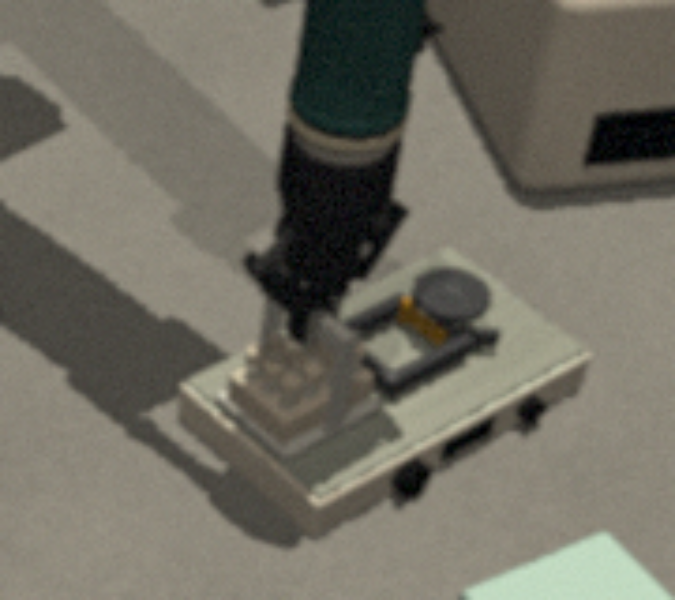

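The carrier is over the deck, with the head at (452,293) over the space just ahead of the latch at (425,320). I set it down and watch for contact.

>>> {"method": "carry_out", "body": {
  "offset": [
    [0.1,0,0],
    [0.1,0,0],
    [0,0,0],
    [0,0,0],
    [0,0,0]
  ],
  "delta_rot": [
    [0,0,0],
    [0,0,0],
    [0,0,0],
    [0,0,0],
    [0,0,0]
  ]
}}

```text
time: 8.63
tool_pos: [0.582, 0.1705, 0.1083]
tcp_rot: [-1.329, 1.127, 1.329]
wrist_force: [1.1, 0.0, -5.3]
width: 0.11
```

>>> {"method": "carry_out", "body": {
  "offset": [
    [0.1,0,0],
    [0,0,0],
    [0,0,0],
    [0,0,0],
    [0,0,0]
  ],
  "delta_rot": [
    [0,0,0],
    [0,0,0],
    [0,0,0],
    [0,0,0],
    [0,0,0]
  ]
}}

```text
time: 9.05
tool_pos: [0.5822, 0.1707, 0.1075]
tcp_rot: [-1.329, 1.126, 1.329]
wrist_force: [-0.4, 0.4, -2.9]
width: 0.106
```

>>> {"method": "carry_out", "body": {
  "offset": [
    [0.05,0,0],
    [0,0,0],
    [0,0,0],
    [0,0,0],
    [0,0,0]
  ],
  "delta_rot": [
    [0,0,0],
    [0,0,0],
    [0,0,0],
    [0,0,0],
    [0,0,0]
  ]
}}

```text
time: 9.47
tool_pos: [0.5822, 0.1708, 0.1075]
tcp_rot: [-1.329, 1.126, 1.329]
wrist_force: [-2.9, 0.9, 3.5]
width: 0.102
```

>>> {"method": "carry_out", "body": {
  "offset": [
    [0,0,0.3],
    [0,0,0.6],
    [0,0,0.6],
    [0,0,0.6],
    [0,0,0.6]
  ],
  "delta_rot": [
    [0,0,0],
    [0,0,0],
    [0,0,0],
    [0,0,0],
    [0,0,0]
  ]
}}

```text
time: 9.88
tool_pos: [0.5794, 0.1953, 0.108]
tcp_rot: [-1.335, 1.127, 1.325]
wrist_force: [1.8, -8.7, 4.7]
width: 0.105
```

>>> {"method": "carry_out", "body": {
  "offset": [
    [0,0,0.6],
    [0,0,0.6],
    [0,0,0.6],
    [0,0,0.6],
    [0,0,0.6]
  ],
  "delta_rot": [
    [0,0,0],
    [0,0,0],
    [0,0,0],
    [0,0,0],
    [0,0,0]
  ]
}}

```text
time: 10.3
tool_pos: [0.574, 0.225, 0.1081]
tcp_rot: [-1.334, 1.128, 1.326]
wrist_force: [0.6, -3.2, -3.2]
width: 0.102
```

>>> {"method": "carry_out", "body": {
  "offset": [
    [0,0,0.4],
    [0,0,0.3],
    [0,0,0],
    [0,0,0],
    [0,0,0]
  ],
  "delta_rot": [
    [0,0,0],
    [0,0,0],
    [0,0,0],
    [0,0,0],
    [0,0,0]
  ]
}}

```text
time: 10.72
tool_pos: [0.5726, 0.2342, 0.1075]
tcp_rot: [-1.33, 1.125, 1.328]
wrist_force: [3.2, -1.1, 3.8]
width: 0.103
```

```bash
python3 - <<'E'
from h import *
p,d=read_camera("scene")
s=read_state();print(s["tool_pos"],s["wrist_force"],topin(s["tool_pos"][None],(559.7,309)))
cv2.imwrite("pics/s4.png",cv2.resize(p[160:280,380:510,::-1],(650,600),interpolation=cv2.INTER_CUBIC))
E
```

```text
[0.57259724 0.23414416 0.10748426] [ 2.93115169 -2.14455869  4.51119106] [[-75.9571399   -0.4981517  107.48425965]]
```

View pics/s4.png

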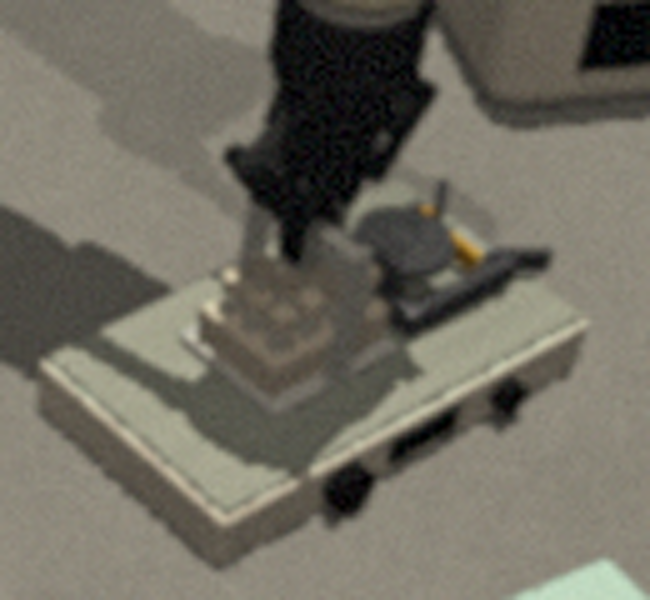

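The latch, from (428,210) to (468,250), already lies straight across the mouth behind the pin. I creep forward to the back wall to be sure.

>>> {"method": "carry_out", "body": {
  "offset": [
    [0,0,0.2],
    [0,0,0.1],
    [0,0,0],
    [0,0,0],
    [0,0,0]
  ],
  "delta_rot": [
    [0,0,0],
    [0,0,0],
    [0,0,0],
    [0,0,0],
    [0,0,0]
  ]
}}

```text
time: 11.18
tool_pos: [0.5719, 0.236, 0.1075]
tcp_rot: [-1.331, 1.126, 1.327]
wrist_force: [1.9, -5.0, 5.3]
width: 0.105
```

>>> {"method": "carry_out", "body": {
  "offset": [
    [0,0,0.2],
    [0,0,0],
    [0,0,0],
    [0,0,0],
    [0,0,0]
  ],
  "delta_rot": [
    [0,0,0],
    [0,0,0],
    [0,0,0],
    [0,0,0],
    [0,0,0]
  ]
}}

```text
time: 11.6
tool_pos: [0.5715, 0.2378, 0.1075]
tcp_rot: [-1.331, 1.127, 1.328]
wrist_force: [1.7, -5.0, 5.9]
width: 0.103
```

>>> {"method": "carry_out", "body": {
  "offset": [
    [0,0,0.1],
    [0,0,0.1],
    [0,0,0],
    [0,0,0],
    [0,0,0]
  ],
  "delta_rot": [
    [0,0,0],
    [0,0,0],
    [0,0,0],
    [0,0,0],
    [0,0,0]
  ]
}}

```text
time: 12.02
tool_pos: [0.571, 0.2394, 0.1076]
tcp_rot: [-1.331, 1.128, 1.328]
wrist_force: [1.4, -7.8, 6.5]
width: 0.106
```

Force is rising at the back wall. I ease off, release, retreat straight up and look.

>>> {"method": "carry_out", "body": {
  "offset": [
    [-0.05,0,-0.1],
    [0,0,0],
    [0,0,0],
    [0,0,0],
    [0,0,0]
  ],
  "delta_rot": [
    [0,0,0],
    [0,0,0],
    [0,0,0],
    [0,0,0],
    [0,0,0]
  ]
}}

```text
time: 12.43
tool_pos: [0.571, 0.2392, 0.1075]
tcp_rot: [-1.33, 1.127, 1.328]
wrist_force: [2.6, -3.6, 3.7]
width: 0.102
```

>>> {"method": "carry_out", "body": {
  "offset": [
    [0,0,0],
    [0,0,0],
    [0,0,0],
    [0,0,0],
    [0,0,0]
  ],
  "delta_rot": [
    [0,0,0],
    [0,0,0],
    [0,0,0],
    [0,0,0],
    [0,0,0]
  ],
  "fingers": 1
}}

```text
time: 12.85
tool_pos: [0.5698, 0.2399, 0.1067]
tcp_rot: [-1.329, 1.128, 1.33]
wrist_force: [0.6, 0.3, -0.6]
width: 0.807
```

>>> {"method": "carry_out", "body": {
  "offset": [
    [0,0,0],
    [0,0,0],
    [0,0,0],
    [0,0,0],
    [0,0,0]
  ],
  "delta_rot": [
    [0,0,0],
    [0,0,0],
    [0,0,0],
    [0,0,0],
    [0,0,0]
  ]
}}

```text
time: 13.27
tool_pos: [0.5705, 0.2396, 0.1073]
tcp_rot: [-1.329, 1.127, 1.329]
wrist_force: [-0.5, 0.4, -0.2]
width: 0.999
```

>>> {"method": "carry_out", "body": {
  "offset": [
    [-0.5,0,0],
    [-1.5,0,0],
    [-3,0,0],
    [-3,0,0],
    [-3,0,0]
  ],
  "delta_rot": [
    [0,0,0],
    [0,0,0],
    [0,0,0],
    [0,0,0],
    [0,0,0]
  ]
}}

```text
time: 13.68
tool_pos: [0.5701, 0.2394, 0.2184]
tcp_rot: [-1.329, 1.128, 1.33]
wrist_force: [0.9, 0.9, 0.3]
width: 1.002
```

>>> {"method": "carry_out", "body": {
  "offset": [
    [-2,0,-4],
    [-2,0,-4],
    [-2,0,-4],
    [0,0,-4],
    [0,0,-4]
  ],
  "delta_rot": [
    [0,0,0],
    [0,0,0],
    [0,0,0],
    [0,0,0],
    [0,0,0]
  ]
}}

```text
time: 14.1
tool_pos: [0.6031, 0.049, 0.2763]
tcp_rot: [-1.332, 1.123, 1.326]
wrist_force: [0.7, 0.2, -0.2]
width: 1.003
```

>>> {"method": "carry_out", "body": {
  "offset": [
    [0,0,-3],
    [0,0,-3],
    [0,0,0],
    [0,0,0],
    [0,0,0]
  ],
  "delta_rot": [
    [0,0,0],
    [0,0,0],
    [0,0,0],
    [0,0,0],
    [0,0,0]
  ]
}}

```text
time: 14.52
tool_pos: [0.6116, -0.0086, 0.2734]
tcp_rot: [-1.328, 1.127, 1.329]
wrist_force: [0.4, 0.3, 0.6]
width: 1.0
```

```bash
python3 - <<'E'
from h import *
T,dt=read_camera("top");p,d=read_camera("scene")
W=cloud("top",T,dt);h=cv2.cvtColor(T,cv2.COLOR_RGB2HSV);Q=topin(W.reshape(-1,3),(559.2,310.4)).reshape(W.shape)
m=box(dt.shape,90,170,160,260)&(h[...,1]>110)&(T.max(2)>110)&(Q[...,2]<75);print("latch",rect(Q[m]/1000),m.sum())
m=box(dt.shape,105,165,240,255)&(abs(Q[...,2]-136)<5);print("bar",rect(Q[m]/1000),m.sum())
m,L=latch(p,d);print("scene latch",L.mean(0).round(1),L.min(0).round(1),L.max(0).round(1),m.sum())
z0=np.load("pics/top0.npz")["p"].astype(int);b=box(dt.shape,320,135,400,190);print("eye diff",abs(T.astype(int)-z0)[b].mean())
s=read_state();print(s["tool_pos"],s["wrist_force"],s["time"])
a=cv2.resize(T[150:270,90:250,::-1],(533,400));b=cv2.resize(p[170:280,380:510,::-1],(533,451))
cv2.imwrite("pics/f.png",cv2.resize(np.vstack([a,b]),(375,600)))
E
```

```text
latch (array([52.2,  4.1]), array([47.1, 11.2]), -81.71) 58
bar (array([0., 0.]), array([0., 0.]), 0.0) 0
scene latch [52.5  5.2 56.8] [ 47.4 -18.2  48.6] [61.4 27.4 62.3] 33
eye diff 22.76590909090909
[ 0.61151284 -0.00767675  0.27332491] [ 0.19669805 -0.23939    -1.13688455] 14.6167
```

View pics/f.png

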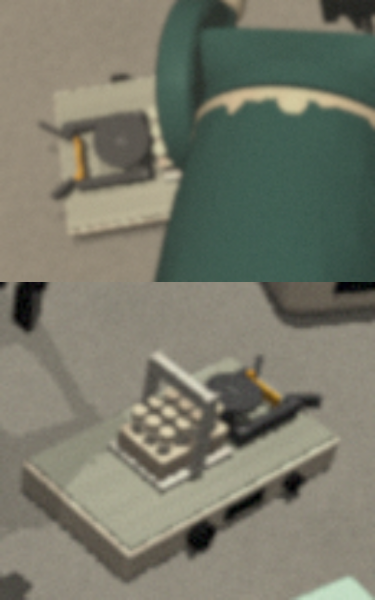

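Both views show the carrier standing on the deck with the head inside the hook's throat at (122,140). The brass latch at (80,160) is straight across the mouth, parallel to the deck's edge. The latch lies 52 mm beyond the pin, so the pin is at carrier x ≈ 71, against the back wall. Handing in.

```bash
python3 -c "
from workcell import *
print(finish_job())"
```

```text
the job is handed in; nothing more can be done
None
```

The carrier with the latched hook now stands on the shaker deck, hitched on the drive pin with its latch shut, and I handed the job in at about 14.6 s. I gripped it by its bar and carried it level. I set it down behind the pin and pushed it forward until the force rose at the back wall. Then I released it and backed the arm clear.

**Latch and pin:** after release, the top and scene views both put the latch about 52 mm beyond the pin. That places the pin at carrier x ≈ 71 mm, against the back wall. The latch lies straight across the mouth and looks parallel to the deck's edge. The fitted rectangle from the top view was about 8° off square; I took that as noise from a 58-pixel patch.

**Forces:** the highest wrist force I read was about 10 N.

**Checks that gave nothing:** the arm blocked the top view for two of them.
- **Grip bar:** the check of its final position found no pixels. The scene view does show the carrier standing upright.
- **Eye carrier:** the before-and-after comparison showed a difference (22.8), which I put down to the arm in view. The planned path stayed clear of the eye carrier, but I did not confirm its final position.

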